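# Set and lock the welding turntable

## Robot

A 6-joint arm with a two-finger parallel gripper is mounted at the origin on the work surface; the furniture and walls round the work are solid. World frame = base frame: x ahead of the robot, y to its left, z up, the work surface at z = 0. Lengths are in m, angles in rad, forces in N, time in s.
With the tool pointing down it reaches from about 0.3 to 0.95 m from the base axis. Payload 3.1 kg.
Tool frame: the origin (TCP) lies on the centre line of the jaws, within the pads' length; the fingertips stand 14 mm ahead of it and the grasp point (between the pads) lies 5 mm behind it; z points along the fingers, y is the line along which they close (so a half turn about z gives the same grasp; the last joint's range is limited). The gripper opens to 85 mm and grips with 20 to 120 N. Pads are 22 mm wide; open, the fingers measure 114 mm over their backs; the gripper's body (76 mm by 85 mm) begins 54 mm behind the grasp point. The pads swing forward as they close: fully open they stand 13 mm farther back than shut.
Start: joints at [-1.216, 0.308, 1.634, -0, 1.2, -0.07], TCP at [0.258, -0.569, 0.211] pointing down, gripper open.
Joint ranges: [-3.06, 3.06], [-0.79, 1.96], [0.05, 2.63], [-1.19, 4.34], [0.05, 2.64], [-2.94, 2.94]. Speed limits (rad/s): [2.79, 2.79, 3.14, 3.14, 3.14, 3.14].

## Interface

Orientations are given as [roll, pitch, yaw] about the fixed x, y, z axes, in that order (R = Rz(yaw) Ry(pitch) Rx(roll)).
In Python, from plant import robot gives the robot as it stands.
- The arm moves only by the tool move_arm, never from a script. Its argument "rows" is a list of rows, each a list of 7 numbers: the shift along the tool's x, y, z in m, then the turn, a rotation vector about the tool's x, y, z in degrees, then the finger opening in m, from 0 to 0.0854. In form: [[tx, ty, tz, ax, ay, az, hand], ...]. A call has 1 to 5 rows; each row is the pose to reach, as a shift and turn from the pose commanded when the call began, along the tool's axes at that moment; what a row does not reach only later rows make up. A row lasts 1/8 s, in which the tool goes at most 62.5 mm and 10.7 degrees, less where a joint would pass 70% of its speed; a pose out of reach is approached as far as the arm can. A call with a gripper value outside its range is refused whole. The fingers move at their own pace and stop on an object; "grip_force" is the grip in N (left out, the last holds). Time passes only in rows, so rows that repeat a pose let the fingers close. It gives the time, the measured TCP pose, the force, the opening and the grip force at its end, in the units of the state.
- robot.sense(): the state, without advancing time (a new reading comes with each control period).
- robot.read_camera(name): name is "scene" or "top"; returns the picture (480x640x3 uint8, red, green, blue); there is no depth.
- robot.camera_params(name): a dict with "fx", "fy", "cx", "cy" (pixels), "k1" (the pictures are not rectified: a ray, as slopes to the right and down, at radius r is drawn at 1 + k1 r^2 times it, then the intrinsics apply), "R" (3x3) and "t" (3): a world point X has camera coordinates R X + t. Camera axes: x right, y down, z forward; pixel columns grow to the right and rows downward; lengths in m; the calibration is good to about 2 mm. A picture is of the moment at which its call begins. camera_params takes no time and is no camera call.
- robot.finish_job(): hands the job in; it is judged then, once.
The state is a dict: "t": time; "q": joint angles; "qd": joint speeds; "joint_torque": joint torques, N m; "eef_pos": TCP position; "orientation": TCP orientation; "force": force on the tool from outside, world axes, zero at the start; "torque": the same for the moment, N m; "gripper_width": finger opening in m; "gripper_force": force on a finger pad.
Only numpy, scipy, OpenCV 4.12 (cv2) and the standard library are available. Lean on these libraries where they do the work, as an engineer would, in place of code of your own. Each camera call takes 0.05 s, during which the arm holds its last target. There are 200 camera calls.

## Task

The indexing turntable with the half-welded blank on it was left unlocked between settings. With closed fingertips push its forked lever round until the pointer is at 90 degrees (the third long mark of the scale), then push the locking pawl in until its tooth is fully home in the toothed rim, and leave everything clear. Nothing is to be gripped: do not take a handle between the fingers, do not lift or shift the blank on the platter, and leave the other things where they are.

Things in the scene. Friction and masses are not known exactly. Their poses are not given: they have to be found in the camera images.
- turntable: bench welding turntable, bolted down: round steel base 256 mm across, top 20 mm above the bench, three low bolt lugs out to 156 mm from the axis. Origin on the vertical axis of rotation at bench height, z up, x roughly away from the robot. Bearings below are about this origin, counter-clockwise from its x axis seen from above
- platter (a joint): setting in radians: 0 = pointer on the first long mark, 1.571 = 90 degrees, stops at 0 and 2.356; grows clockwise seen from above (bearing of lever and pointer = 270 degrees minus setting). Starts at 3 to 57 degrees, turns stiffly (about 3 N at the handle) and stays where left. Flat dark steel disc, top 40 mm above the bench, 184 mm over its 24 teeth, a notch facing the pawl at each scale mark
- lever_handle (a point): mid-height of the black upright handle at the end of the forked lever, on the handle's axis, 138 mm from the turntable axis and 68 mm above the bench. The handle is 17 to 23 mm across and stands from 43 to 93 mm above the bench; the two rods of the fork (tops below 42 mm) run from it to the rim
- pointer_tip (a point): tip of the small pointer between the rods of the fork, 99 mm from the axis, on the lever's own bearing, just inside the scale marks
- mark_90 (a point): inner end of the 90 degree mark, 100 mm from the axis at bearing 180 degrees (robot side). The base carries ten fixed white marks, 0 to 135 degrees in steps of 15, reaching outwards from 100 mm; those for 0, 45, 90, 135 are long (22 mm), the others 11 mm. 0 is at bearing 270 degrees (the robot's right), so 90 is the third long mark counted clockwise. A stop pin stands beyond each end
- pawl (a joint): swing of the locking pawl in radians: 0 = wedge tooth fully home in a notch, 0.8 = right out. Starts at 0.42 to 0.68, stays where left; falling values swing its free end counter-clockwise seen from above, in to the rim. About 1 N at the pin swings it. The tooth centres the platter if that is within about 3 degrees of a mark (some 5 N); otherwise it stops on a rim tooth at about 0.15
- pawl_pin (a point): on the axis of the upright pin at the pawl's free end, 64 mm above the bench, 73 mm from the pivot: push here. Pin 12 mm across, 36 to 69 mm above the bench, with a black knob 19 mm across on top up to 87 mm. At the robot's left of the turntable; with the pawl home it is 111 mm from the turntable axis at bearing 105 degrees, and each 0.1 rad of swing puts it about 7 mm farther out
- pawl_pivot (a point): vertical pivot axis of the pawl, on the base, at the height of the pawl's top (36 mm above the bench)
- blank: round steel blank 124 mm across with a 46 mm hub, 44 mm high, lying loose on the middle of the platter and turning with it; origin at the centre of its underside
- nut: hexagon nut 36 x 41 x 19 mm lying near the turntable; bystander, origin at the centre of its underside
- bolt: bolt 61 mm high standing on its 27 mm head near the turntable; bystander, origin at the centre of its underside
- tin: lidded tin 67 mm across, 60 mm high; bystander, origin at the centre of its underside
- shop_hammer: hammer with a wooden handle, 286 mm long, lying down; bystander, origin under its middle
- holder: electrode holder 226 mm long, 43 mm high, lying down; bystander, origin under its middle
- chisel: cold chisel 180 mm long, lying down; bystander, origin under its middle
- offcut: angle-iron offcut 115 mm long, 40 mm high; bystander, origin under its middle
There are look-alikes about, which are no part of the job. Leave any yellow look-alike of the blank alone.

How it is judged:
On the way:
1. the pointer is brought to the 90 degree mark (within 3.4 degrees) while the pawl is still out of the rim (value of joint platter between 1.5108 and 1.6308 rad and value of joint pawl above 0.2 rad), for 0.1 s.
At the end, for the whole second after the job is handed in: the platter is at 90 degrees within 2.3 degrees, the pawl is home (within 0.05 rad), and the blank still lies flat within 12 mm of its place, at rest (value of joint platter between 1.5308 and 1.6108 rad and value of joint pawl below 0.05 rad and distance of blank from where it was at the start of the episode below 0.012 m and angle between blank's own z axis and vertical below 0.05 rad and linear speed of blank below 0.02 m/s); the robot touches nothing.
It fails at once if the blank is lifted or shifted more than 20 mm (distance of blank from where it was at the start of the episode above 0.02 m).
It fails at once if the lever's handle is taken between the fingers (horizontal distance between the grasp point and lever_handle below 0.009 m and height (world z) of the grasp point below 0.09 m).
It fails at once if the pawl's pin is taken between the fingers (horizontal distance between the grasp point and pawl_pin below 0.009 m and height (world z) of the grasp point below 0.085 m).
It fails at once if a bystander is moved more than 20 mm (distance of any of nut, bolt, tin, shop_hammer, holder, chisel, offcut from where it was at the start of the episode above 0.02 m).
It also fails if it takes over 58 s, if anything falls off the work surface, if the arm or the gripper's body presses on something with over 40 N, if the wrist force passes 120 N, or if a joint passes its speed limit or range.

## Working session

There is one attempt and no reset: what is moved stays moved. The work goes in short steps, Python scripts to look and compute and a tool call to move; the robot and the scene stay as the last step left them, time stands still between calls to the robot, and variables do not carry over. Pictures are saved under pics/ and viewed, at most 10 in all, crops included, and the job is handed in when it is done.

Besides the shell and the picture viewer there is one more tool, called after "Call:" as name(argument=value, ...), one argument or row to a line, values as JSON. move_arm: Moves the arm, as the interface text tells. Its arguments: {"type":"object","properties":{"rows":{"type":"array","items":{"type":"array","items":{"type":"number"}}},"grip_force":{"type":"number"}},"required":["rows"]}

```bash
mkdir -p pics; cat > h.py <<'E'
import numpy as np, cv2
from plant import robot
def cam(n):
    p=robot.camera_params(n); K=np.array([[p['fx'],0,p['cx']],[0,p['fy'],p['cy']],[0,0,1.]])
    return K,p['k1'],np.array(p['R']),np.array(p['t'])
def ray(n,uv):
    K,k1,R,t=cam(n); s=cv2.undistortPoints(np.array([[uv]],float),K,np.array([k1,0,0,0.]))[0,0]
    return -R.T@t, R.T@np.array([s[0],s[1],1])
def onz(n,uv,z):
    o,d=ray(n,uv); return o+d*(z-o[2])/d[2]
def proj(n,X):
    K,k1,R,t=cam(n); return cv2.projectPoints(np.array(X,float).reshape(-1,1,3),cv2.Rodrigues(R)[0],t,K,np.array([k1,0,0,0.]))[0][:,0]
E
python3 - <<'E'
from h import *
for n in('scene','top'):
    im=robot.read_camera(n); cv2.imwrite(f'pics/{n}0.png',im[:,:,::-1]); print(n,cam(n),-cam(n)[2].T@cam(n)[3])
print(robot.sense())
E
```

```text
scene (array([[616.11670877,   0.        , 313.52430877],
       [  0.        , 616.11670877, 243.86087798],
       [  0.        ,   0.        ,   1.        ]]), -0.2045521774302225, array([[-0.64027863, -0.76774141, -0.02482739],
       [-0.41172151,  0.37029386, -0.83268713],
       [ 0.64848182, -0.52292981, -0.5531869 ]]), array([0.28972648, 0.2886859 , 1.2275064 ])) [-0.49165171  0.75743609  0.92661864]
top (array([[527.14140396,   0.        , 320.06460445],
       [  0.        , 527.14140396, 238.19030643],
       [  0.        ,   0.        ,   1.        ]]), -0.0416218852078303, array([[-0.02091803, -0.99960387,  0.01882927],
       [-0.99773966,  0.01966866, -0.06425514],
       [ 0.06385934, -0.0201308 , -0.99775585]]), array([-0.02548039,  0.49682798,  1.41369414])) [ 0.4048944  -0.00678345  1.44292512]
{'t': 0.1, 'q': array([-1.21568860e+00,  3.08945003e-01,  1.63504133e+00, -1.91538352e-05,
        1.19969570e+00, -6.97082545e-02]), 'qd': array([-4.76835592e-04, -2.10150471e-03, -2.77548474e-03,  1.91183823e-05,
        6.02151598e-04, -4.36901144e-04]), 'joint_torque': array([-1.31492907e-03, -4.16409516e+01, -2.77644521e+01, -8.95442167e-05,
        4.01557641e-03,  1.84324296e-05]), 'eef_pos': array([ 0.25728956, -0.5687315 ,  0.21025364]), 'orientation': array([-3.13950711e+00, -1.27736487e-04,  4.24822814e-01]), 'force': array([-1.54498882,  0.78399834,  0.18361399]), 'torque': array([ 0.00208343,  0.02925365, -0.04043764]), 'gripper_force': 0.0, 'gripper_width': 0.0852951897009632}
```

View pics/top0.png

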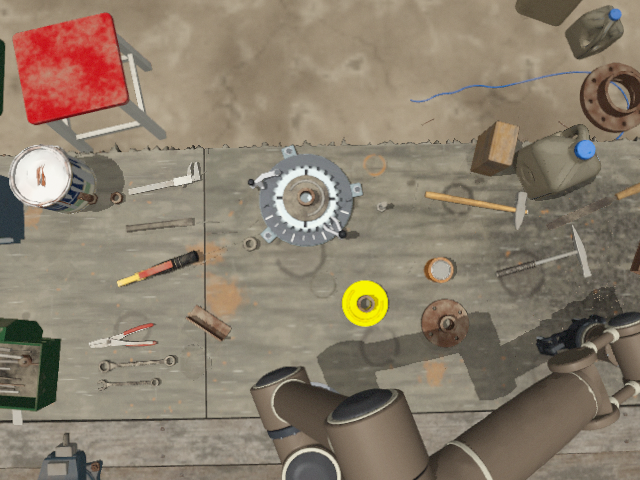

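View pics/scene0.png

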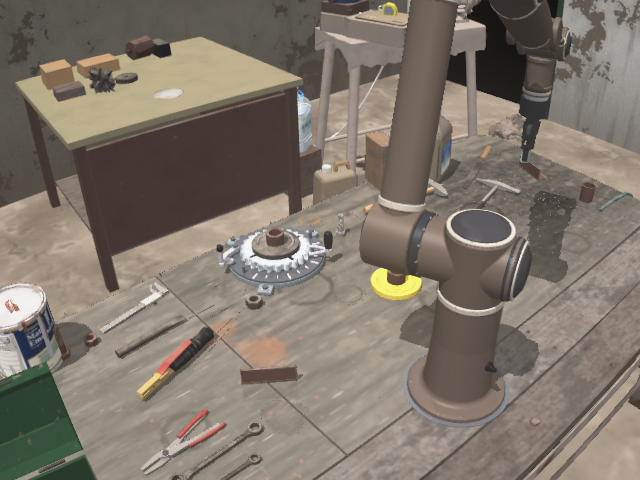

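The top view shows the turntable centred near (306,198), the handle near (342,235), the pawl knob near (250,183), the nut at (251,243) and the bolt at (381,206). I'll enlarge it next.

```bash
python3 - <<'E'
from h import *
im=cv2.imread('pics/top0.png'); cv2.imwrite('pics/tc.png',cv2.resize(im[138:258,230:390],None,fx=5,fy=5,interpolation=cv2.INTER_CUBIC))
# base disc estimate: dark blue-grey colours
for z,uv in((.02,(306,199)),(.084,(306,198)),(.093,(342,235)),(.087,(250,183))): print(uv,onz('top',uv,z))
im=cv2.imread('pics/scene0.png'); cv2.imwrite('pics/sc.png',cv2.resize(im[215:315,205:365],None,fx=5,fy=5,interpolation=cv2.INTER_CUBIC))
E
```

```text
(306, 199) [6.03425855e-01 4.97910200e-04 2.00000000e-02]
(306, 198) [5.97110840e-01 1.20618352e-04 8.40000000e-02]
(342, 235) [ 0.49839607 -0.09056039  0.093     ]
(250, 183) [0.63858039 0.14447016 0.087     ]
```

View pics/tc.png

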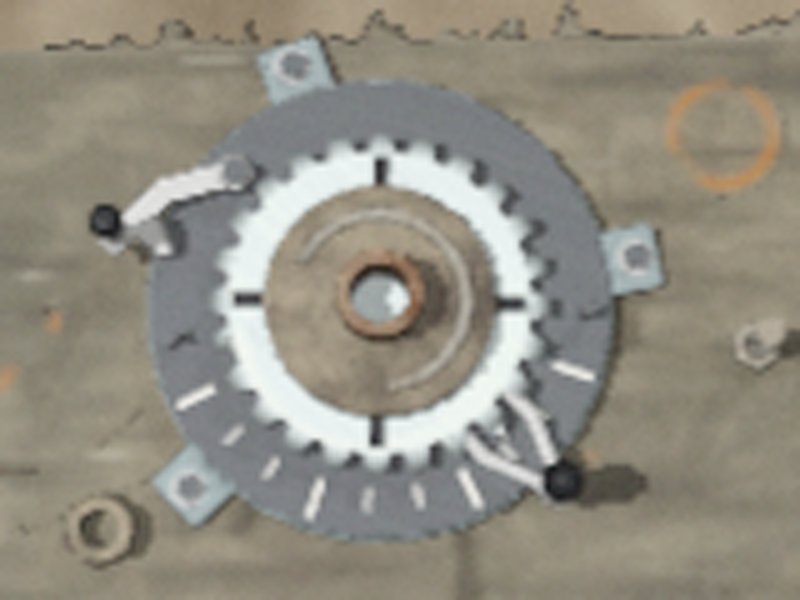

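View pics/sc.png

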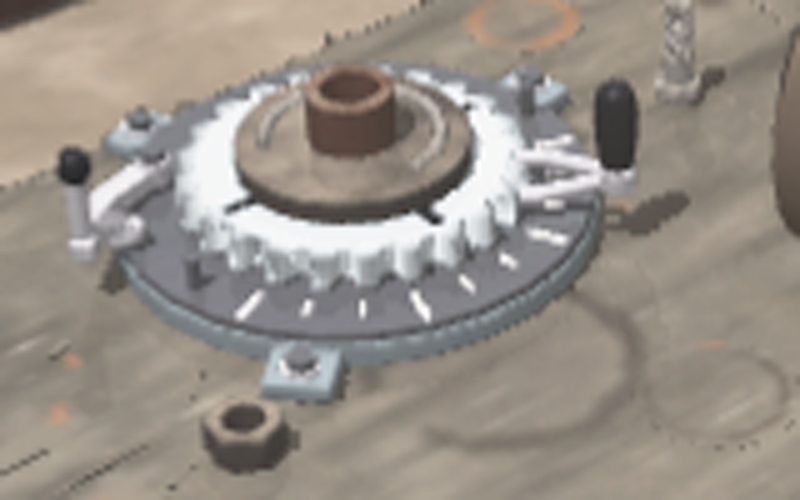

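The crops show long marks at (572,370) for 0, (472,488) for 45, (316,498) for 90 and (196,397) for 135, with the handle top at (563,482). The knob is at (105,220), the pivot at (237,172), and the stop pins near (183,340) and (595,312). Next I'll fit the centre, yaw, setting and pawl swing.

```bash
cat > fit.py <<'E'
from h import *
from scipy.optimize import least_squares
f=lambda c:((c[0]+.5)/5-.5+230,(c[1]+.5)/5-.5+138)
M={0:(572,370),45:(472,488),60:(417,496),75:(368,498),90:(316,498),105:(270,467),120:(232,434),135:(196,397)}
P=np.array([onz('top',f(c),.02)[:2] for c in M.values()])
a=np.array(list(M)); r=np.where(a%45==0,.111,.1055)
def mod(p): b=np.radians(270-a)+p[2]; return p[:2]+np.c_[r*np.cos(b),r*np.sin(b)]
s=least_squares(lambda p:(mod(p)-P).ravel(),[.6,0,0]); C=s.x[:2]; yaw=s.x[2]
print('C',C,'yaw deg',np.degrees(yaw),'res mm',np.round((mod(s.x)-P)*1e3,1).tolist())
print('base circle ctr',onz('top',f((382,311)),.02))
def pol(X): d=X[:2]-C; return np.hypot(*d),(np.degrees(np.arctan2(d[1],d[0])-yaw))%360
def W(r,b,z=0): b=np.radians(b)+yaw; return np.array([C[0]+r*np.cos(b),C[1]+r*np.sin(b),z])
E
python3 - <<'E'
from fit import *
H=onz('top',f((563,482)),.09); print('handle',H,pol(H))
K=onz('top',f((105,220)),.082); print('knob',K,pol(K)); Pv=onz('top',f((237,172)),.036); print('pivot',Pv,pol(Pv),np.hypot(*(K-Pv)[:2]))
o=W(.111,105); print('home pin',o,np.hypot(*(o-Pv)[:2]))
a=lambda X:np.arctan2(*(X-Pv)[1::-1]); print('swing',a(o)-a(K))
print('m90 pos handle',W(.138,180), 'm75',W(.138,195))
for n,uv in(('nut',(100,530)),('bolt',(755,345))): X=onz('top',f(uv),.02); print(n,X,pol(X))
for n,uv in(('lug',(190,487)),): X=onz('top',f(uv),.02); print(n,X,pol(X))
# scene check
print(proj('scene',[H,K,[*C,.084]]),[(205+x/5,215+y/5) for x,y in((616,92),(73,165),(352,85))])
E
```

```text
C [0.60426086 0.00221786] yaw deg -19.471997353897752 res mm [[0.2, -0.4], [0.2, 0.7], [0.4, -0.6], [-0.5, 0.4], [-0.5, 1.1], [-0.1, -0.8], [-0.0, -0.6], [0.2, 0.2]]
base circle ctr [6.01236313e-01 5.39617895e-04 2.00000000e-02]
handle [ 0.50117528 -0.09132321  0.09      ] (np.float64(0.13919974716503644), np.float64(241.69297012014113))
knob [0.64309129 0.14342694 0.082     ] (np.float64(0.14645069531974553), np.float64(94.0965274860942))
pivot [0.67595197 0.07715335 0.036     ] (np.float64(0.10370603824177872), np.float64(65.7395634249214)) 0.07397305930531016
home pin [0.61291574 0.11287993 0.        ] 0.07245657408203392
swing 0.5948656519064142
m90 pos handle [0.47415384 0.04821963 0.        ] m75 [0.46668099 0.01297798 0.        ]
nut [0.48508782 0.15498214 0.02      ] (np.float64(0.19375019824708167), np.float64(147.43017088125774))
bolt [ 0.57891788 -0.20217482  0.02      ] (np.float64(0.20595784349682347), np.float64(282.40387419145316))
lug [0.50739858 0.10610959 0.02      ] (np.float64(0.14204151628621223), np.float64(152.46659248479108))
[[328.11041281 233.36532426]
 [219.31889539 247.37722481]
 [273.9854532  232.41489771]] [(328.2, 233.4), (219.6, 248.0), (275.4, 232.0)]
```

```bash
cat > g.py <<'E'
from fit import *
def go(*T):
    s=robot.sense(); p=s['eef_pos']; y=s['orientation'][2]
    print('t',round(s['t'],2),'at',np.round(p,4),'yaw',round(np.degrees(y),1),'F',np.round(s['force'],1))
    for x,yy,z,yaw in T:
        d=np.array([x,yy])-p[:2]; tx=d@[np.cos(y),np.sin(y)]; ty=d@[np.sin(y),-np.cos(y)]
        a=-((yaw-np.degrees(y)+180)%360-180)
        print('to',np.round([x,yy,z,yaw],4),'row',np.round([tx,ty,p[2]-z,0,0,a],4).tolist())
def lev(s,d,z=.070,r=.138):
    b=270-s; w=np.radians(b)+yaw; X=W(r,b)[:2]-d*np.array([np.sin(w),-np.cos(w)])
    return (*X,z,np.degrees(w)%360-90)
E
python3 - <<'E'
from g import *
go(lev(28.3,.045,.2),lev(28.3,.045))
E
```

```text
C [0.60426086 0.00221786] yaw deg -19.471997353897752 res mm [[0.2, -0.4], [0.2, 0.7], [0.4, -0.6], [-0.5, 0.4], [-0.5, 1.1], [-0.1, -0.8], [-0.0, -0.6], [0.2, 0.2]]
base circle ctr [6.01236313e-01 5.39617895e-04 2.00000000e-02]
t 0.1 at [ 0.2573 -0.5687  0.2103] yaw 24.3 F [-1.5  0.8  0.2]
to [ 5.32300e-01 -1.23900e-01  2.00000e-01  1.32228e+02] row [0.4339, -0.292, 0.0103, 0.0, 0.0, -107.8874]
to [ 5.32300e-01 -1.23900e-01  7.00000e-02  1.32228e+02] row [0.4339, -0.292, 0.1403, 0.0, 0.0, -107.8874]
```

Call:
move_arm(
  rows=[
    [0.043,-0.029,0,0,0,-10,0],
    [0.087,-0.058,0,0,0,-20,0],
    [0.13,-0.087,0,0,0,-30,0],
    [0.174,-0.117,0,0,0,-40,0],
    [0.217,-0.146,0,0,0,-50,0],
  ],
)

```text
t: 0.72
eef_pos: [0.3955, -0.3452, 0.2109]
orientation: [-3.141, -0.0, 1.303]
force: [0.9, 0.5, 0.5]
gripper_width: 0.0
gripper_force: 0.0
```

```bash
python3 - <<'E'
from g import *
go(lev(28.3,.045,.2))
E
```

```text
C [0.60426086 0.00221786] yaw deg -19.471997353897752 res mm [[0.2, -0.4], [0.2, 0.7], [0.4, -0.6], [-0.5, 0.4], [-0.5, 1.1], [-0.1, -0.8], [-0.0, -0.6], [0.2, 0.2]]
base circle ctr [6.01236313e-01 5.39617895e-04 2.00000000e-02]
t 0.72 at [ 0.3955 -0.3452  0.2109] yaw 74.7 F [0.9 0.5 0.5]
to [ 5.32300e-01 -1.23900e-01  2.00000e-01  1.32228e+02] row [0.2497, 0.0734, 0.0109, 0.0, 0.0, -57.5736]
```

Call:
move_arm(
  rows=[
    [0.05,0.015,0,0,0,-10,0],
    [0.1,0.03,0,0,0,-20,0],
    [0.15,0.044,0,0,0,-30,0],
    [0.2,0.059,0,0,0,-40,0],
    [0.25,0.073,0,0,0,-50,0],
  ],
)

```text
t: 1.35
eef_pos: [0.5333, -0.1244, 0.211]
orientation: [-3.141, -0.0, 2.176]
force: [1.1, 0.0, 0.5]
gripper_width: -0.0002
gripper_force: 0.0
```

```bash
sed -i 's/^print/#print/' fit.py; python3 - <<'E'
from g import *
go(lev(28.3,.045,.2),lev(28.3,.045))
E
```

```text
t 1.35 at [ 0.5333 -0.1244  0.211 ] yaw 124.7 F [1.1 0.  0.5]
to [ 5.32300e-01 -1.23900e-01  2.00000e-01  1.32228e+02] row [0.001, -0.0005, 0.011, 0.0, 0.0, -7.556]
to [ 5.32300e-01 -1.23900e-01  7.00000e-02  1.32228e+02] row [0.001, -0.0005, 0.141, 0.0, 0.0, -7.556]
```

Next I lower the arm, then make a slow approach to feel for contact.

Call:
move_arm(
  rows=[
    [0.001,0,0.03,0,0,-7.5,0],
    [0.001,0,0.07,0,0,-7.5,0],
    [0.001,0,0.11,0,0,-7.5,0],
    [0.001,0,0.141,0,0,-7.5,0],
    [0.001,0,0.141,0,0,-7.5,0],
  ],
)

```text
t: 1.98
eef_pos: [0.529, -0.1241, 0.0672]
orientation: [-3.138, -0.007, 2.301]
force: [0.1, -0.9, -0.9]
gripper_width: 0.0001
gripper_force: 0.0
```

Call:
move_arm(
  rows=[
    [0.01,0,0,0,0,0,0],
    [0.015,0,0,0,0,0,0],
    [0.018,0,0,0,0,0,0],
    [0.021,0,0,0,0,0,0],
  ],
)

```text
t: 2.48
eef_pos: [0.5188, -0.1095, 0.0713]
orientation: [3.141, 0.001, 2.301]
force: [0.6, 0.1, 0.7]
gripper_width: 0.0003
gripper_force: 0.0
```

```bash
python3 - <<'E'
from g import *
go(lev(28.3,.021),lev(36,.021),lev(44,.021))
E
```

```text
t 2.48 at [ 0.5188 -0.1095  0.0713] yaw 131.8 F [0.6 0.1 0.7]
to [ 5.16200e-01 -1.06100e-01  7.00000e-02  1.32228e+02] row [0.0042, 0.0004, 0.0013, 0.0, 0.0, -0.3795]
to [ 5.02500e-01 -9.33000e-02  7.00000e-02  1.24528e+02] row [0.0229, -0.0013, 0.0013, 0.0, 0.0, 7.3205]
to [ 4.90200e-01 -7.82000e-02  7.00000e-02  1.16528e+02] row [0.0424, -0.0004, 0.0013, 0.0, 0.0, 15.3205]
```

Call:
move_arm(
  rows=[
    [0.002,0,0.001,0,0,0,0],
    [0.004,0,0.001,0,0,0,0],
    [0.01,0,0.001,0,0,2.5,0],
    [0.016,-0.001,0.001,0,0,5,0],
    [0.023,-0.001,0.001,0,0,7.3,0],
  ],
)

```text
t: 3.1
eef_pos: [0.504, -0.0944, 0.0702]
orientation: [3.14, 0.004, 2.173]
force: [1.3, -3.0, 1.7]
gripper_width: -0.0001
gripper_force: 1.4
```

```bash
python3 - <<'E'
from g import *
go(*[lev(s,.021) for s in (36,40,44,48,52,56)])
E
```

```text
t 3.1 at [ 0.504  -0.0944  0.0702] yaw 124.5 F [ 1.3 -3.   1.7]
to [ 5.02500e-01 -9.33000e-02  7.00000e-02  1.24528e+02] row [0.0018, -0.0006, 0.0002, 0.0, 0.0, -0.0405]
to [ 4.96100e-01 -8.60000e-02  7.00000e-02  1.20528e+02] row [0.0115, -0.0018, 0.0002, 0.0, 0.0, 3.9595]
to [ 4.90200e-01 -7.82000e-02  7.00000e-02  1.16528e+02] row [0.0212, -0.0022, 0.0002, 0.0, 0.0, 7.9595]
to [ 4.84800e-01 -7.01000e-02  7.00000e-02  1.12528e+02] row [0.0309, -0.002, 0.0002, 0.0, 0.0, 11.9595]
to [ 4.80100e-01 -6.15000e-02  7.00000e-02  1.08528e+02] row [0.0406, -0.0011, 0.0002, 0.0, 0.0, 15.9595]
to [ 4.75900e-01 -5.27000e-02  7.00000e-02  1.04528e+02] row [0.0503, 0.0005, 0.0002, 0.0, 0.0, 19.9595]
```

Call:
move_arm(
  rows=[
    [0.01,-0.001,0,0,0,4,0],
    [0.02,-0.002,0,0,0,8,0],
    [0.03,-0.002,0,0,0,12,0],
    [0.04,-0.001,0,0,0,16,0],
    [0.05,0,0,0,0,20,0],
  ],
)

```text
t: 3.72
eef_pos: [0.4763, -0.053, 0.0705]
orientation: [3.137, 0.004, 1.823]
force: [1.6, -2.4, 2.2]
gripper_width: 0.0001
gripper_force: 1.6
```

```bash
python3 - <<'E'
from g import *
go(*[lev(s,.021) for s in (56,60,64,68,72,75)])
E
```

```text
t 3.73 at [ 0.4763 -0.053   0.0705] yaw 104.4 F [ 1.6 -2.4  2.2]
to [ 4.75900e-01 -5.27000e-02  7.00000e-02  1.04528e+02] row [0.0003, -0.0003, 0.0005, 0.0, 0.0, -0.1053]
to [ 4.72400e-01 -4.36000e-02  7.00000e-02  1.00528e+02] row [0.01, -0.0014, 0.0005, 0.0, 0.0, 3.8947]
to [ 4.6950e-01 -3.4300e-02  7.0000e-02  9.6528e+01] row [0.0197, -0.0019, 0.0005, 0.0, 0.0, 7.8947]
to [ 4.6730e-01 -2.4800e-02  7.0000e-02  9.2528e+01] row [0.0295, -0.0017, 0.0005, 0.0, 0.0, 11.8947]
to [ 4.6580e-01 -1.5200e-02  7.0000e-02  8.8528e+01] row [0.0392, -0.0008, 0.0005, 0.0, 0.0, 15.8947]
to [ 4.6500e-01 -8.0000e-03  7.0000e-02  8.5528e+01] row [0.0464, 0.0003, 0.0005, 0.0, 0.0, 18.8947]
```

Call:
move_arm(
  rows=[
    [0.01,-0.001,0,0,0,4,0],
    [0.02,-0.002,0,0,0,8,0],
    [0.03,-0.002,0,0,0,12,0],
    [0.039,-0.001,0,0,0,16,0],
    [0.046,0,0,0,0,19,0],
  ],
)

```text
t: 4.35
eef_pos: [0.4649, -0.0082, 0.0706]
orientation: [3.136, 0.002, 1.492]
force: [1.9, -3.0, 1.4]
gripper_width: 0.0002
gripper_force: 1.8
```

```bash
python3 - <<'E'
from g import *
im=robot.read_camera('scene'); cv2.imwrite('pics/sc2.png',cv2.resize(im[195:315,195:355,::-1],None,fx=5,fy=5,interpolation=cv2.INTER_CUBIC))
go(*[lev(s,.021) for s in (75,78,81,84,87,90)])
E
```

```text
t 4.4 at [ 0.4645 -0.0073  0.0705] yaw 85.4 F [ 1.3 -1.5  3. ]
to [ 4.6500e-01 -8.0000e-03  7.0000e-02  8.5528e+01] row [-0.0006, 0.0006, 0.0005, 0.0, 0.0, -0.1264]
to [ 4.6470e-01 -7.0000e-04  7.0000e-02  8.2528e+01] row [0.0067, -0.0003, 0.0005, 0.0, 0.0, 2.8736]
to [4.6470e-01 6.6000e-03 7.0000e-02 7.9528e+01] row [0.014, -0.0009, 0.0005, 0.0, 0.0, 5.8736]
to [4.6520e-01 1.3900e-02 7.0000e-02 7.6528e+01] row [0.0213, -0.001, 0.0005, 0.0, 0.0, 8.8736]
to [4.6600e-01 2.1200e-02 7.0000e-02 7.3528e+01] row [0.0286, -0.0008, 0.0005, 0.0, 0.0, 11.8736]
to [4.6720e-01 2.8400e-02 7.0000e-02 7.0528e+01] row [0.0359, -0.0002, 0.0005, 0.0, 0.0, 14.8736]
```

View pics/sc2.png

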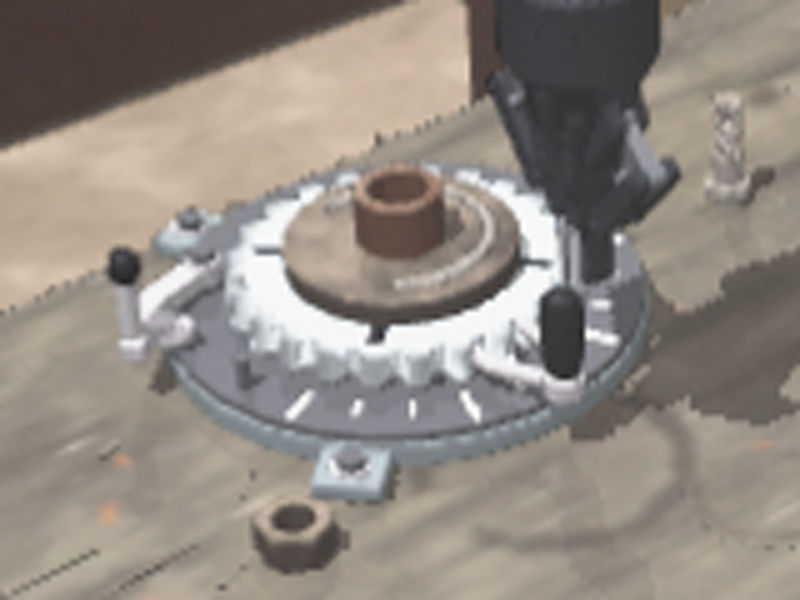

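The handle stands at about (563,297) in the crop, short of the 90 mark at (470,405). I'll check its angle and then push the rest of the way.

```bash
python3 - <<'E'
from g import *
for v in (297,302): 
  r,b=pol(onz('scene',(195+563.5/5-.4,195+v/5-.4),.09)); print(r,270-b)
E
```

```text
0.13895823084007936 72.00685885414117
0.14231170662258494 73.04939783367234
```

Call:
move_arm(
  rows=[
    [0.007,0,0,0,0,3,0],
    [0.014,-0.001,0,0,0,6,0],
    [0.021,-0.001,0,0,0,9,0],
    [0.028,-0.001,0,0,0,12,0],
    [0.031,-0.001,0,0,0,13,0],
  ],
)

```text
t: 5.03
eef_pos: [0.4656, 0.0231, 0.0704]
orientation: [3.138, 0.0, 1.267]
force: [2.4, -3.4, 5.1]
gripper_width: 0.0
gripper_force: 2.5
```

```bash
python3 - <<'E'
from g import *
im=robot.read_camera('scene'); cv2.imwrite('pics/sc3.png',cv2.resize(im[195:315,195:355,::-1],None,fx=5,fy=5,interpolation=cv2.INTER_CUBIC))
go(*[lev(s,.021) for s in (87,88,89,90)])
E
```

```text
t 5.08 at [0.4657 0.0235 0.0704] yaw 72.5 F [ 3.4 -2.7  4.7]
to [4.6600e-01 2.1200e-02 7.0000e-02 7.3528e+01] row [-0.0021, 0.001, 0.0004, 0.0, 0.0, -0.9806]
to [4.6630e-01 2.3600e-02 7.0000e-02 7.2528e+01] row [0.0004, 0.0006, 0.0004, 0.0, 0.0, 0.0194]
to [4.6670e-01 2.6000e-02 7.0000e-02 7.1528e+01] row [0.0028, 0.0002, 0.0004, 0.0, 0.0, 1.0194]
to [4.6720e-01 2.8400e-02 7.0000e-02 7.0528e+01] row [0.0052, -0.0001, 0.0004, 0.0, 0.0, 2.0194]
```

View pics/sc3.png

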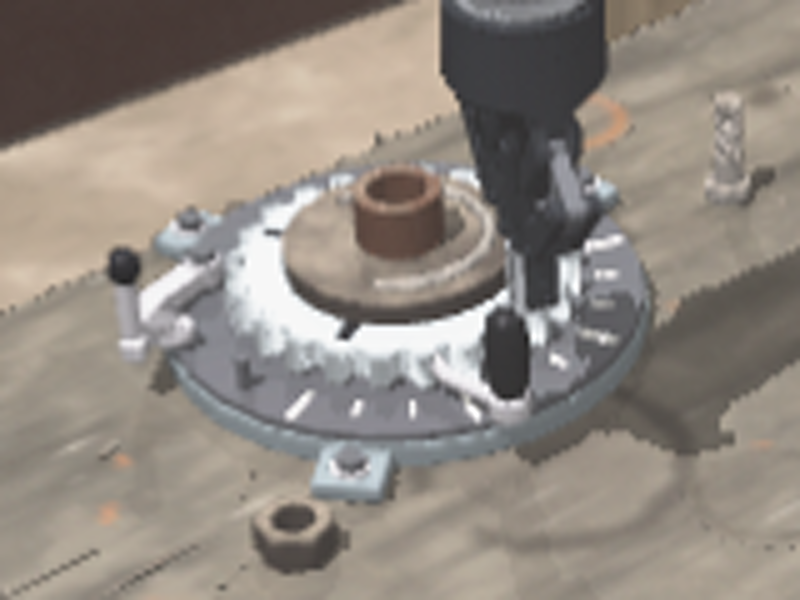

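The handle is now at about (507,318), with the 90 mark at (472,405) partly behind the lever. I'll measure the angle again.

```bash
python3 - <<'E'
from g import *
sc=lambda c:((c[0]+.5)/5-.5+195,(c[1]+.5)/5-.5+195)
for c in((507,313),(507,318)): r,b=pol(onz('scene',sc(c),.09)); print('handle',r,270-b)
for m,c in((135,(300,403)),(120,(357,408)),(105,(412,409)),(45,(600,337)),(30,(600,302)),(15,(606,273)),(0,(606,243))):
  r,b=pol(onz('scene',sc(c),.02)); print(m,r,270-b)
c=(403,188); r,b=pol(onz('scene',sc(c),.084)); print('hub centre',r,b)
print('proj handle 90,86,84', [(5*(p-195)+2).round(0) for p in proj('scene',[W(.138,b,.09) for b in(180,184,186)])])
E
```

```text
handle 0.13520276980871265 84.29189980441075
handle 0.13899467361426798 85.0092360455663
135 0.10656007502070955 136.61883903106403
120 0.10226456314895271 120.70399780538673
105 0.10267764803784571 105.30516109174908
45 0.11114693714768416 43.580491643011385
30 0.10294146875985953 27.304814918661748
15 0.10633060709204471 12.669009976086556
0 0.11379104659511964 -1.7015005687238727
hub centre 0.003192014354344713 265.9974872503945
proj handle 90,86,84 [array([483., 323.]), array([502., 318.]), array([511., 316.])]
```

Call:
move_arm(
  rows=[
    [0.004,0,0,0,0,1.5,0],
    [0.008,0,0,0,0,3,0],
    [0.0095,0,0,0,0,4,0],
    [0.0095,0,0,0,0,4,0],
  ],
)

```text
t: 5.58
eef_pos: [0.4674, 0.0325, 0.0703]
orientation: [3.14, -0.0, 1.197]
force: [0.6, -2.2, 7.2]
gripper_width: -0.0002
gripper_force: 3.5
```

Call:
move_arm(
  rows=[
    [-0.02,0,0,0,0,0,0],
    [-0.05,0.01,0,0,0,0,0],
    [-0.05,0.02,-0.05,0,0,0,0],
    [-0.07,0.03,-0.11,0,0,0,0],
    [-0.13,0.03,-0.14,0,0,0,0],
  ],
)

```text
t: 6.2
eef_pos: [0.4506, -0.0944, 0.2096]
orientation: [3.138, -0.002, 1.2]
force: [0.7, -1.1, 0.8]
gripper_width: -0.0001
gripper_force: 0.0
```

```bash
python3 - <<'E'
from g import *
a=robot.read_camera('scene')[195:315,195:355,::-1]; b=robot.read_camera('top')[138:258,230:390,::-1]
cv2.imwrite('pics/both.png',np.hstack([cv2.resize(i[60 if k else 50:,:100] if k else i[50:,20:120],None,fx=4,fy=4,interpolation=cv2.INTER_CUBIC)[:240] for k,i in((0,a),(1,b))]))
go()
E
```

```text
t 6.3 at [ 0.4494 -0.0982  0.21  ] yaw 68.3 F [-0.   0.9 -0.1]
```

View pics/both.png

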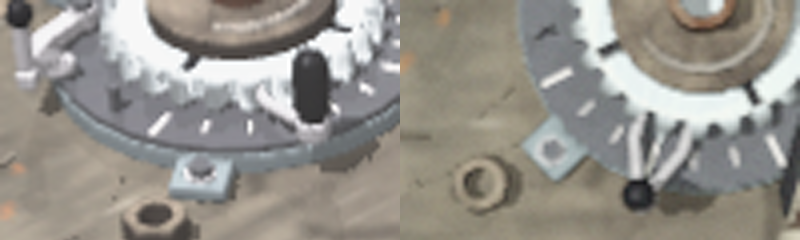

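The right half (top view) shows the handle at (638,190) with the lever covering the 90 mark. In the left half (scene) the handle top is at about (311,60). I'll compute the angle from both.

```bash
python3 - <<'E'
from g import *
X=onz('top',(230+238.5/4-.5,198+190.5/4-.5),.085); r,b=pol(X); print('top',r,270-b)
X=onz('scene',(215+311.5/4-.5,245+60.5/4-.5),.09); r,b=pol(X); print('scene',r,270-b)
# pointer/notch free check: rods bisector in top view: rim ends ~ (637,120),(687,130), handle (638,190)
print(proj('top',[W(.138,180,.085)])-[230,198], proj('top',[W(.138,177,.085)])-[230,198])
E
```

```text
top 0.13600390977887405 89.27524378582021
scene 0.14078904707459797 89.09972388629853
[[58.24436276 47.653668  ]] [[55.60806191 46.7036693 ]]
```

```bash
cat >> g.py <<'E'
Pv=np.array([.67595,.07715])
def paw(phi,d,z=.070):
    a0=np.arctan2(*(W(.111,105)[:2]-Pv)[::-1])-phi; X=Pv+.073*np.array([np.cos(a0),np.sin(a0)])
    X=X-d*np.array([-np.sin(a0),np.cos(a0)]); return (*X,z,np.degrees(a0)+90-180)
E
python3 - <<'E'
from g import *
go(paw(.6,.045,.21))
E
```

```text
t 6.3 at [ 0.4494 -0.0982  0.21  ] yaw 68.3 F [-0.   0.9 -0.1]
to [ 0.6843  0.1625  0.21   26.0765] row [0.3291, 0.1219, -0.0, 0.0, 0.0, 42.2373]
```

Call:
move_arm(
  rows=[
    [0.055,0.02,0,0,0,8.5,0],
    [0.11,0.04,0,0,0,17,0],
    [0.165,0.061,0,0,0,25,0],
    [0.22,0.081,0,0,0,34,0],
    [0.275,0.102,0,0,0,42,0],
  ],
)

```text
t: 6.92
eef_pos: [0.6433, 0.1267, 0.204]
orientation: [-3.139, 0.004, 0.459]
force: [0.9, -0.1, 0.1]
gripper_width: -0.0002
gripper_force: 0.0
```

```bash
python3 - <<'E'
from g import *
go(paw(.6,.045,.21),paw(.6,.045))
E
```

```text
t 6.92 at [0.6433 0.1267 0.204 ] yaw 26.3 F [ 0.9 -0.1  0.1]
to [ 0.6843  0.1625  0.21   26.0765] row [0.0526, -0.0139, -0.006, 0.0, 0.0, 0.2419]
to [ 0.6843  0.1625  0.07   26.0765] row [0.0526, -0.0139, 0.134, 0.0, 0.0, 0.2419]
```

Call:
move_arm(
  rows=[
    [0.03,-0.008,0,0,0,0,0],
    [0.053,-0.014,0,0,0,0,0],
    [0.053,-0.014,0,0,0,0,0],
  ],
)

```text
t: 7.3
eef_pos: [0.6841, 0.1623, 0.2037]
orientation: [-3.139, 0.004, 0.466]
force: [-0.5, -1.2, 0.1]
gripper_width: -0.0
gripper_force: 0.0
```

Call:
move_arm(
  rows=[
    [0,0,0.04,0,0,0,0],
    [0,0,0.08,0,0,0,0],
    [0,0,0.12,0,0,0,0],
    [0,0,0.136,0,0,0,0],
    [0,0,0.136,0,0,0,0],
  ],
)

```text
t: 7.92
eef_pos: [0.6834, 0.1597, 0.0689]
orientation: [-3.14, 0.004, 0.463]
force: [-0.4, -0.3, 0.6]
gripper_width: -0.0001
gripper_force: 0.0
```

```bash
python3 - <<'E'
from g import *
go(*[paw(p,d) for p,d in((.6,.045),(.6,.025),(.6,.020),(.5,.02),(.4,.02))])
E
```

```text
t 7.92 at [0.6834 0.1597 0.0689] yaw 26.5 F [-0.4 -0.3  0.6]
to [ 0.6843  0.1625  0.07   26.0765] row [0.002, -0.0021, -0.0011, 0.0, 0.0, 0.447]
to [ 0.6663  0.1537  0.07   26.0765] row [-0.018, -0.0022, -0.0011, 0.0, 0.0, 0.447]
to [ 0.6618  0.1515  0.07   26.0765] row [-0.023, -0.0023, -0.0011, 0.0, 0.0, 0.447]
to [ 0.6545  0.1497  0.07   31.8061] row [-0.0304, -0.004, -0.0011, 0.0, 0.0, -5.2825]
to [ 0.6473  0.1472  0.07   37.5357] row [-0.0379, -0.0049, -0.0011, 0.0, 0.0, -11.0121]
```

Call:
move_arm(
  rows=[
    [-0.01,-0.001,-0.001,0,0,0,0],
    [-0.018,-0.002,-0.001,0,0,0,0],
    [-0.023,-0.002,-0.001,0,0,0,0],
    [-0.03,-0.004,-0.001,0,0,-5,0],
    [-0.038,-0.005,-0.001,0,0,-11,0],
  ],
)

```text
t: 8.55
eef_pos: [0.6492, 0.1477, 0.0726]
orientation: [3.141, -0.001, 0.659]
force: [0.3, 0.2, 0.2]
gripper_width: 0.0001
gripper_force: 0.0
```

```bash
python3 - <<'E'
from g import *
go(*[paw(p,.02) for p in(.4,.3,.2,.1,.05,0)])
E
```

```text
t 8.55 at [0.6492 0.1477 0.0726] yaw 37.7 F [0.3 0.2 0.2]
to [ 0.6473  0.1472  0.07   37.5357] row [-0.0018, -0.0008, 0.0026, 0.0, 0.0, 0.1955]
to [ 0.6405  0.144   0.07   43.2653] row [-0.0092, -0.0025, 0.0026, 0.0, 0.0, -5.5341]
to [ 0.634   0.1401  0.07   48.9948] row [-0.0167, -0.0034, 0.0026, 0.0, 0.0, -11.2636]
to [ 0.6279  0.1356  0.07   54.7244] row [-0.0242, -0.0035, 0.0026, 0.0, 0.0, -16.9932]
to [ 0.625   0.1332  0.07   57.5892] row [-0.028, -0.0033, 0.0026, 0.0, 0.0, -19.858]
to [ 0.6223  0.1305  0.07   60.454 ] row [-0.0318, -0.0029, 0.0026, 0.0, 0.0, -22.7228]
```

Call:
move_arm(
  rows=[
    [-0.005,-0.001,0.002,0,0,-3,0],
    [-0.009,-0.002,0.002,0,0,-5.5,0],
    [-0.013,-0.003,0.002,0,0,-8,0],
    [-0.017,-0.003,0.002,0,0,-11,0],
    [-0.021,-0.004,0.002,0,0,-14,0],
  ],
)

```text
t: 9.18
eef_pos: [0.6303, 0.138, 0.0706]
orientation: [3.141, -0.001, 0.901]
force: [0.4, -0.1, 0.3]
gripper_width: 0.0001
gripper_force: 0.0
```

```bash
python3 - <<'E'
from g import *
im=robot.read_camera('scene'); cv2.imwrite('pics/sc5.png',cv2.resize(im[195:315,195:355,::-1],None,fx=5,fy=5,interpolation=cv2.INTER_CUBIC))
go(*[paw(p,.02) for p in(.2,.1,.05,0,-.05)])
E
```

```text
t 9.22 at [0.6296 0.1378 0.0704] yaw 51.7 F [-1.3 -0.2  0.2]
to [ 0.634   0.1401  0.07   48.9948] row [0.0046, 0.002, 0.0004, 0.0, 0.0, 2.6986]
to [ 0.6279  0.1356  0.07   54.7244] row [-0.0027, -0.0, 0.0004, 0.0, 0.0, -3.031]
to [ 0.625   0.1332  0.07   57.5892] row [-0.0065, -0.0007, 0.0004, 0.0, 0.0, -5.8958]
to [ 0.6223  0.1305  0.07   60.454 ] row [-0.0102, -0.0012, 0.0004, 0.0, 0.0, -8.7606]
to [ 0.6197  0.1278  0.07   63.3188] row [-0.014, -0.0016, 0.0004, 0.0, 0.0, -11.6254]
```

View pics/sc5.png

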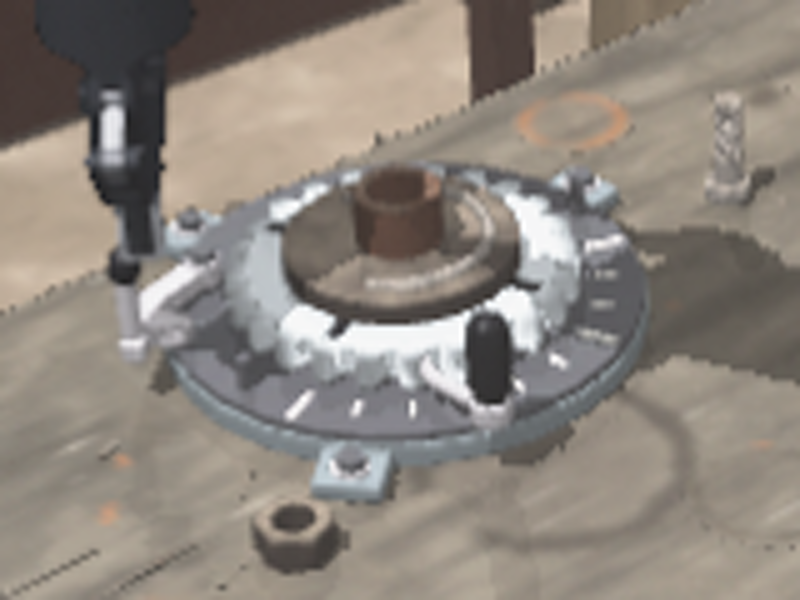

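The knob is still at (123,265), unmoved, and the fingertip is at about (142,250). I'll check whether the projected tip agrees with the picture.

```bash
python3 - <<'E'
from g import *
q=lambda n,X:(5*(proj(n,X)-([195,195] if n=='scene' else [230,138]))+2).round(0)
print('tip',q('scene',[[.6296,.1378,.056],[.6296,.1378,.07],[.6296,.1378,.1]]))
K0=[.6431,.1434,.082]; print('knob est',q('scene',[K0]))
# triangulate knob from top0 (105,220) and now (123,266)
o1,d1=ray('top',f((105,220))); o2,d2=ray('scene',((123+.5)/5-.5+195,(266+.5)/5-.5+195))
s=np.linalg.lstsq(np.c_[d1,-d2],o2-o1,rcond=None)[0]; print(o1+s[0]*d1,o2+s[1]*d2)
o1,d1=ray('top',f((563,482))); o2,d2=ray('scene',(205+616/5-.4,215+92/5-.4))
s=np.linalg.lstsq(np.c_[d1,-d2],o2-o1,rcond=None)[0]; print('handle',o1+s[0]*d1,o2+s[1]*d2)
b=robot.read_camera('top')[138:258,230:390,::-1]; cv2.imwrite('pics/t6.png',cv2.resize(b[:80,:80],None,fx=7,fy=7,interpolation=cv2.INTER_CUBIC))
E
```

```text
tip [[153. 314.]
 [150. 291.]
 [144. 241.]]
knob est [[124. 264.]]
[0.64332599 0.14357495 0.08065907] [0.6434361  0.14372866 0.08069531]
handle [ 0.50109147 -0.09124963  0.09117767] [ 0.50158861 -0.09066636  0.0911766 ]
```

View pics/t6.png

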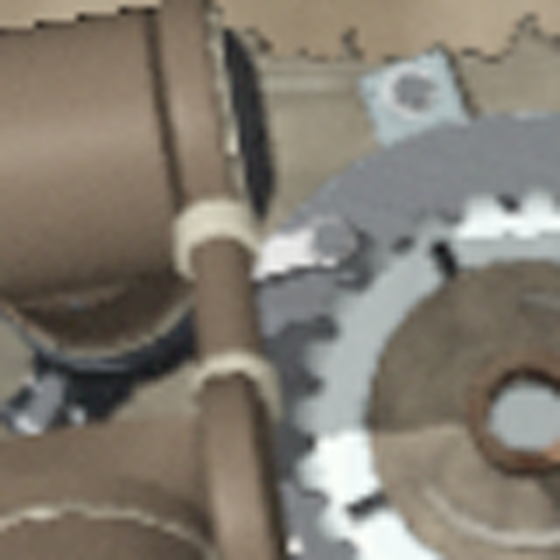

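The top view is blocked by the arm. In the scene picture the visible fingertip end is at about (142,252), above its predicted place at (153,314). I'll compare this with the earlier handle pictures.

```bash
python3 - <<'E'
from g import *
sc=lambda c:((c[0]+.5)/5-.5+195,(c[1]+.5)/5-.5+195)
q=lambda X:(5*(proj('scene',X)-195)+2).round(0)
for c,p in(((142,252),(.6296,.1378)),((597,282),(.4645,-.0073)),((543,305),(.4657,.0235))):
  print('tip seen',c,'pred',q([[*p,.056]]),'seen at z.056',onz('scene',sc(c),.056),'at z.07',onz('scene',sc(c),.07),'tcp',p)
print(robot.sense())
E
```

```text
tip seen (142, 252) pred [[153. 314.]] seen at z.056 [0.68094908 0.11137105 0.056     ] at z.07 [0.66209305 0.12176011 0.07      ] tcp (0.6296, 0.1378)
tip seen (597, 282) pred [[588. 345.]] seen at z.056 [ 0.5032696  -0.04570667  0.056     ] at z.07 [ 0.48727075 -0.03279172  0.07      ] tcp (0.4645, -0.0073)
tip seen (543, 305) pred [[537. 369.]] seen at z.056 [ 0.50562874 -0.0126966   0.056     ] at z.07 [ 4.89591956e-01 -3.12462106e-04  7.00000000e-02] tcp (0.4657, 0.0235)
{'t': 9.275, 'q': array([ 1.48047120e-01,  5.00178299e-01,  1.67600628e+00, -6.11360029e-06,
        9.65005400e-01,  8.19522832e-01]), 'qd': array([ 0.00052529,  0.00778606, -0.01170221,  0.0009645 , -0.00567957,
        0.03206368]), 'joint_torque': array([-3.78691731e-02, -4.59133565e+01, -2.39093095e+01, -8.21330730e-03,
        6.10377698e-03, -1.56298704e-01]), 'eef_pos': array([0.62984772, 0.13791382, 0.07036128]), 'orientation': array([ 3.14131412e+00, -2.90853907e-04,  8.99324135e-01]), 'force': array([0.86737577, 0.64519214, 0.18837795]), 'torque': array([-0.0506423 , -0.0148799 ,  0.03590673]), 'gripper_force': 0.0, 'gripper_width': 7.06420125778001e-05}
```

The three pictures agree that the real tip is about 36 mm higher than nominal, near z = 0.092. It therefore passed over the knob and pushed the lever by the top of its handle. I'll back off and check the tip height by image difference.

```bash
python3 - <<'E'
from g import *
cv2.imwrite('pics/ref.png',robot.read_camera('scene')[:,:,::-1])
go(paw(.6,.045,.11),paw(.6,.045,.07),paw(.6,.045,.05))
E
```

```text
t 9.32 at [0.6302 0.138  0.0704] yaw 51.5 F [ 0.5 -0.6 -0.2]
to [ 0.6843  0.1625  0.11   26.0765] row [0.0528, 0.0271, -0.0396, 0.0, 0.0, 25.4077]
to [ 0.6843  0.1625  0.07   26.0765] row [0.0528, 0.0271, 0.0004, 0.0, 0.0, 25.4077]
to [ 0.6843  0.1625  0.05   26.0765] row [0.0528, 0.0271, 0.0204, 0.0, 0.0, 25.4077]
```

Call:
move_arm(
  rows=[
    [0,0,-0.04,0,0,0,0],
    [0.01,0,-0.04,0,0,9,0],
    [0.03,0,-0.04,0,0,17,0],
    [0.055,0,-0.04,0,0,25,0],
    [0.06,-0.008,-0.04,0,0,25.5,0],
  ],
)

```text
t: 9.95
eef_pos: [0.6624, 0.191, 0.1103]
orientation: [3.141, -0.002, 0.455]
force: [0.1, 0.2, 0.2]
gripper_width: 0.0002
gripper_force: 0.0
```

```bash
python3 - <<'E'
from g import *
im=robot.read_camera('scene')[:,:,::-1]; cv2.imwrite('pics/r1.png',im)
ref=cv2.imread('pics/ref.png'); m=(cv2.absdiff(im,ref).max(2)>40)&(im.max(2)<90)
s=robot.sense(); p=s['eef_pos']; print(proj('scene',[p-[0,0,.014],p,p+[0,0,.03]]))
for r in range(200,275,3): c=np.where(m[r,200:270])[0]+200; print(r,len(c),(c.min(),c.max()) if len(c) else '')
go(paw(.6,.045,.11),paw(.6,.045,.05))
E
```

```text
[[198.34234115 247.06773809]
 [197.61378786 242.31463363]
 [196.03772462 231.96570862]]
200 0 
203 0 
206 0 
209 0 
212 0 
215 3 (np.int64(216), np.int64(218))
218 0 
221 0 
224 0 
227 0 
230 0 
233 0 
236 0 
239 0 
242 0 
245 5 (np.int64(219), np.int64(236))
248 0 
251 0 
254 2 (np.int64(237), np.int64(238))
257 6 (np.int64(233), np.int64(238))
260 0 
263 0 
266 0 
269 0 
272 0 
t 10.0 at [0.6607 0.1918 0.1099] yaw 26.1 F [-0.9  1.6 -1.1]
to [ 0.6843  0.1625  0.11   26.0765] row [0.0082, 0.0367, -0.0001, 0.0, 0.0, 0.0663]
to [ 0.6843  0.1625  0.05   26.0765] row [0.0082, 0.0367, 0.0599, 0.0, 0.0, 0.0663]
```

```bash
python3 - <<'E'
from g import *
im=cv2.imread('pics/r1.png'); s=cv2.imread('pics/scene0.png')
m=cv2.absdiff(im,s).max(2)>30
for r in range(195,256,3): c=np.where(m[r,170:225])[0]+170; print(r,len(c),(c.min(),c.max(),im[r,c].mean(0).round()) if len(c) else '')
E
```

```text
195 0 
198 0 
201 4 (np.int64(180), np.int64(183), array([119., 113., 111.]))
204 4 (np.int64(179), np.int64(182), array([158., 150., 150.]))
207 5 (np.int64(178), np.int64(182), array([152., 146., 146.]))
210 5 (np.int64(177), np.int64(181), array([159., 152., 152.]))
213 11 (np.int64(174), np.int64(185), array([125., 118., 116.]))
216 1 (np.int64(178), np.int64(178), array([84., 80., 79.]))
219 0 
222 1 (np.int64(199), np.int64(199), array([124., 121., 120.]))
225 12 (np.int64(189), np.int64(200), array([78., 76., 76.]))
228 12 (np.int64(190), np.int64(201), array([80., 78., 78.]))
231 12 (np.int64(190), np.int64(201), array([80., 78., 78.]))
234 9 (np.int64(191), np.int64(199), array([98., 97., 98.]))
237 0 
240 0 
243 0 
246 0 
249 0 
252 1 (np.int64(224), np.int64(224), array([152., 158., 165.]))
255 3 (np.int64(219), np.int64(224), array([156., 152., 155.]))
```

Call:
move_arm(
  rows=[
    [0.008,0.037,0,0,0,0,0],
    [0.008,0.037,0.02,0,0,0,0],
    [0.008,0.037,0.04,0,0,0,0],
    [0.008,0.037,0.06,0,0,0,0],
    [0.008,0.037,0.06,0,0,0,0],
  ],
)

```text
t: 10.62
eef_pos: [0.6812, 0.1603, 0.0459]
orientation: [-3.139, 0.007, 0.455]
force: [-0.1, 0.7, 0.1]
gripper_width: 0.0004
gripper_force: 0.0
```

```bash
python3 - <<'E'
from g import *
im=robot.read_camera('scene')[:,:,::-1]; s=cv2.imread('pics/scene0.png')
m=cv2.absdiff(im,s).max(2)>30
p=robot.sense()['eef_pos']; print(proj('scene',[p-[0,0,.014],p,p+[0,0,.03]]))
for r in range(205,266,3): c=np.where(m[r,190:245])[0]+190; print(r,len(c),(c.min(),c.max(),im[r,c].mean(0).round()) if len(c) else '')
go(paw(.6,.045,.05))
E
```

```text
[[207.48447669 259.10733954]
 [206.82300893 254.60741072]
 [205.39177863 244.81296633]]
205 0 
208 0 
211 1 (np.int64(213), np.int64(213), array([82., 79., 79.]))
214 0 
217 8 (np.int64(191), np.int64(217), array([80., 77., 78.]))
220 19 (np.int64(190), np.int64(216), array([72., 69., 69.]))
223 24 (np.int64(190), np.int64(215), array([67., 64., 64.]))
226 25 (np.int64(190), np.int64(214), array([64., 61., 61.]))
229 24 (np.int64(190), np.int64(213), array([68., 66., 68.]))
232 22 (np.int64(190), np.int64(211), array([53., 50., 50.]))
235 21 (np.int64(190), np.int64(210), array([55., 53., 53.]))
238 20 (np.int64(196), np.int64(244), array([78., 77., 78.]))
241 19 (np.int64(200), np.int64(244), array([88., 86., 85.]))
244 23 (np.int64(201), np.int64(244), array([96., 93., 92.]))
247 21 (np.int64(201), np.int64(243), array([100.,  98.,  98.]))
250 7 (np.int64(227), np.int64(233), array([164., 162., 166.]))
253 8 (np.int64(223), np.int64(239), array([154., 152., 155.]))
256 6 (np.int64(234), np.int64(239), array([80., 78., 78.]))
259 1 (np.int64(244), np.int64(244), array([170., 166., 162.]))
262 1 (np.int64(218), np.int64(218), array([102., 110., 115.]))
265 5 (np.int64(216), np.int64(226), array([88., 94., 98.]))
t 10.68 at [0.6827 0.1606 0.0476] yaw 26.1 F [-0.2 -0.4 -0.3]
to [ 0.6843  0.1625  0.05   26.0765] row [0.0022, -0.0011, -0.0024, 0.0, 0.0, 0.0074]
```

The tip is about 20 mm above the reported TCP, so I need TCP z of about 0.035 to put it at roughly z = 0.055. I'll lower, then push.

Call:
move_arm(
  rows=[
    [0,0,0.006,0,0,0,0],
    [0,0,0.013,0,0,0,0],
    [-0.008,-0.001,0.013,0,0,0,0],
    [-0.016,-0.001,0.013,0,0,0,0],
    [-0.02,-0.001,0.013,0,0,0,0],
  ],
)

```text
t: 11.3
eef_pos: [0.6656, 0.1521, 0.037]
orientation: [3.142, 0.0, 0.454]
force: [-0.3, -0.2, -0.3]
gripper_width: -0.0003
gripper_force: 0.0
```

```bash
python3 - <<'E'
from g import *
go(*[paw(p,.02,.035) for p in(.6,.5,.4,.3)])
E
```

```text
t 11.3 at [0.6656 0.1521 0.037 ] yaw 26.0 F [-0.3 -0.2 -0.3]
to [ 0.6618  0.1515  0.035  26.0765] row [-0.0036, -0.0011, 0.002, 0.0, 0.0, -0.0452]
to [ 0.6545  0.1497  0.035  31.8061] row [-0.011, -0.0027, 0.002, 0.0, 0.0, -5.7748]
to [6.47300e-01 1.47200e-01 3.50000e-02 3.75357e+01] row [-0.0185, -0.0036, 0.002, 0.0, 0.0, -11.5044]
to [6.40500e-01 1.44000e-01 3.50000e-02 4.32653e+01] row [-0.0261, -0.0038, 0.002, 0.0, 0.0, -17.234]
```

Call:
move_arm(
  rows=[
    [-0.004,-0.001,0.001,0,0,0,0],
    [-0.007,-0.002,0.001,0,0,-3,0],
    [-0.011,-0.003,0.001,0,0,-6,0],
    [-0.015,-0.003,0.001,0,0,-9,0],
    [-0.018,-0.004,0.001,0,0,-11.5,0],
  ],
)

```text
t: 11.92
eef_pos: [0.6491, 0.1482, 0.0363]
orientation: [3.14, -0.002, 0.657]
force: [1.7, 0.5, -0.2]
gripper_width: -0.0002
gripper_force: 0.5
```

```bash
cat >> g.py <<'E'
def knob():
    im=robot.read_camera('scene')[:,:,::-1]; cv2.imwrite('pics/k.png',im)
    m=(im[240:262,212:240].max(2)<60).astype(np.uint8); n,l,st,c=cv2.connectedComponentsWithStats(m)
    print('dark blobs',[(st[i,:4]+[212,240,0,0],st[i,4],c[i]+[212,240]) for i in range(1,n) if st[i,4]>4])
    print('pred knob .6,.4,.2,0',proj('scene',[(*paw(p,0)[:2],.082) for p in(.6,.4,.2,0)]).round(1).tolist())
E
python3 - <<'E'
from g import *
knob(); go(*[paw(p,.02,.035) for p in(.4,.3,.2,.1)])
E
```

```text
dark blobs [(array([212, 240,   9,  15]), np.int32(86), array([215.02325581, 246.05813953])), (array([221, 246,   7,   7]), np.int32(36), array([223.91666667, 248.55555556]))]
pred knob .6,.4,.2,0 [[219.4, 247.1], [224.7, 248.1], [230.4, 248.3], [236.2, 248.0]]
t 11.97 at [0.6486 0.1482 0.0362] yaw 37.7 F [ 0.6 -0.5  0.1]
to [6.47300e-01 1.47200e-01 3.50000e-02 3.75357e+01] row [-0.0016, 0.0, 0.0012, 0.0, 0.0, 0.1439]
to [6.40500e-01 1.44000e-01 3.50000e-02 4.32653e+01] row [-0.009, -0.0016, 0.0012, 0.0, 0.0, -5.5857]
to [6.34000e-01 1.40100e-01 3.50000e-02 4.89948e+01] row [-0.0165, -0.0025, 0.0012, 0.0, 0.0, -11.3153]
to [6.27900e-01 1.35600e-01 3.50000e-02 5.47244e+01] row [-0.0241, -0.0027, 0.0012, 0.0, 0.0, -17.0449]
```

The pawl is now moving, with the knob near 0.42. I keep pushing.

Call:
move_arm(
  rows=[
    [-0.005,-0.001,0.001,0,0,-3,0],
    [-0.01,-0.002,0.001,0,0,-6,0],
    [-0.015,-0.002,0.001,0,0,-10,0],
    [-0.02,-0.003,0.001,0,0,-14,0],
    [-0.024,-0.003,0.001,0,0,-17,0],
  ],
)

```text
t: 12.6
eef_pos: [0.6283, 0.1361, 0.0354]
orientation: [3.14, -0.002, 0.953]
force: [0.9, 0.9, -0.3]
gripper_width: -0.0003
gripper_force: 0.6
```

```bash
python3 - <<'E'
from g import *
knob(); go(*[paw(p,.02,.035) for p in(.1,.05,0,-.05)])
E
```

```text
dark blobs [(array([217, 240,  13,  17]), np.int32(105), array([224.17142857, 247.08571429])), (array([231, 246,   6,   7]), np.int32(35), array([233.42857143, 248.77142857]))]
pred knob .6,.4,.2,0 [[219.4, 247.1], [224.7, 248.1], [230.4, 248.3], [236.2, 248.0]]
t 12.65 at [0.6277 0.1358 0.0352] yaw 54.7 F [0.8 0.5 0.2]
to [6.27900e-01 1.35600e-01 3.50000e-02 5.47244e+01] row [-0.0, 0.0002, 0.0002, 0.0, 0.0, -0.0658]
to [6.25000e-01 1.33200e-01 3.50000e-02 5.75892e+01] row [-0.0037, -0.0007, 0.0002, 0.0, 0.0, -2.9306]
to [6.2230e-01 1.3050e-01 3.5000e-02 6.0454e+01] row [-0.0074, -0.0014, 0.0002, 0.0, 0.0, -5.7954]
to [6.19700e-01 1.27800e-01 3.50000e-02 6.33188e+01] row [-0.0112, -0.0019, 0.0002, 0.0, 0.0, -8.6602]
```

Call:
move_arm(
  rows=[
    [-0.003,0,0,0,0,-2,0],
    [-0.006,-0.001,0,0,0,-4,0],
    [-0.008,-0.001,0,0,0,-6,0],
    [-0.01,-0.002,0,0,0,-7,0],
    [-0.01,-0.002,0,0,0,-7,0],
  ],
)

```text
t: 13.28
eef_pos: [0.6221, 0.1304, 0.0353]
orientation: [3.138, -0.005, 1.074]
force: [3.5, 5.3, -2.2]
gripper_width: -0.0001
gripper_force: 3.1
```

```bash
python3 - <<'E'
from g import *
knob(); go(*[paw(p,.02,.035) for p in(0,-.05,-.1)])
E
```

```text
dark blobs [(array([224, 241,  16,  17]), np.int32(121), array([230.61157025, 247.97520661]))]
pred knob .6,.4,.2,0 [[219.4, 247.1], [224.7, 248.1], [230.4, 248.3], [236.2, 248.0]]
t 13.32 at [0.6221 0.1304 0.0353] yaw 61.5 F [ 2.9  5.2 -2. ]
to [6.2230e-01 1.3050e-01 3.5000e-02 6.0454e+01] row [0.0002, 0.0001, 0.0003, 0.0, 0.0, 1.0713]
to [6.19700e-01 1.27800e-01 3.50000e-02 6.33188e+01] row [-0.0035, -0.0009, 0.0003, 0.0, 0.0, -1.7935]
to [6.17200e-01 1.24900e-01 3.50000e-02 6.61836e+01] row [-0.0072, -0.0017, 0.0003, 0.0, 0.0, -4.6583]
```

Call:
move_arm(
  rows=[
    [-0.003,0,0,0,0,0,0],
    [-0.005,0,0,0,0,0,0],
    [-0.005,0,0,0,0,0,0],
  ],
)

```text
t: 13.7
eef_pos: [0.6223, 0.1302, 0.0356]
orientation: [3.136, -0.014, 1.072]
force: [7.9, 15.0, -6.4]
gripper_width: 0.0003
gripper_force: 8.7
```

```bash
python3 - <<'E'
from g import *
go(*[paw(p,.02,.035) for p in(0,-.05,-.1)])
E
```

```text
t 13.7 at [0.6223 0.1302 0.0356] yaw 61.4 F [ 7.9 15.  -6.4]
to [6.2230e-01 1.3050e-01 3.5000e-02 6.0454e+01] row [0.0004, -0.0001, 0.0006, 0.0, 0.0, 0.9567]
to [6.19700e-01 1.27800e-01 3.50000e-02 6.33188e+01] row [-0.0033, -0.0011, 0.0006, 0.0, 0.0, -1.9081]
to [6.17200e-01 1.24900e-01 3.50000e-02 6.61836e+01] row [-0.007, -0.0019, 0.0006, 0.0, 0.0, -4.7729]
```

The pawl meets a firm stop exactly at the home position. I retreat and check.

Call:
move_arm(
  rows=[
    [0.01,0,0,0,0,0,0],
    [0.04,0,0,0,0,0,0],
    [0.05,0,-0.05,0,0,0,0],
    [0.05,0,-0.11,0,0,0,0],
    [0.05,0,-0.17,0,0,0,0],
  ],
)

```text
t: 14.32
eef_pos: [0.6404, 0.1678, 0.2054]
orientation: [-3.14, 0.003, 1.075]
force: [0.7, 0.1, 0.4]
gripper_width: 0.0002
gripper_force: 0.0
```

Call:
move_arm(
  rows=[
    [0,0.05,-0.02,0,0,0,0],
    [0,0.11,-0.02,0,0,0,0],
    [0,0.17,-0.02,0,0,0,0],
    [0,0.23,-0.02,0,0,0,0],
    [0,0.28,-0.02,0,0,0,0],
  ],
)

```text
t: 14.95
eef_pos: [0.8883, 0.0327, 0.2236]
orientation: [-3.14, 0.002, 1.073]
force: [1.0, 0.3, -0.2]
gripper_width: -0.0002
gripper_force: 0.0
```

```bash
python3 - <<'E'
from g import *
a=robot.read_camera('scene')[195:315,195:355,::-1]; b=robot.read_camera('top')[138:258,230:390,::-1]
cv2.imwrite('pics/fin.png',np.hstack([cv2.resize(i[20:,:100],None,fx=4,fy=4,interpolation=cv2.INTER_CUBIC) for i in(a,b)]))
print((4*(proj('scene',[W(.111,105,.082),W(.138,180,.09)])-[195,215])).round(),(4*(proj('top',[W(.111,105,.082),W(.138,180,.085)])-[230,158])).round()+[400,0]); go()
E
```

```text
[[165. 131.]
 [384. 177.]] [[530. 140.]
 [633. 351.]]
t 15.05 at [0.8892 0.0294 0.2177] yaw 61.3 F [-0.6 -0.9 -1.1]
```

View pics/fin.png

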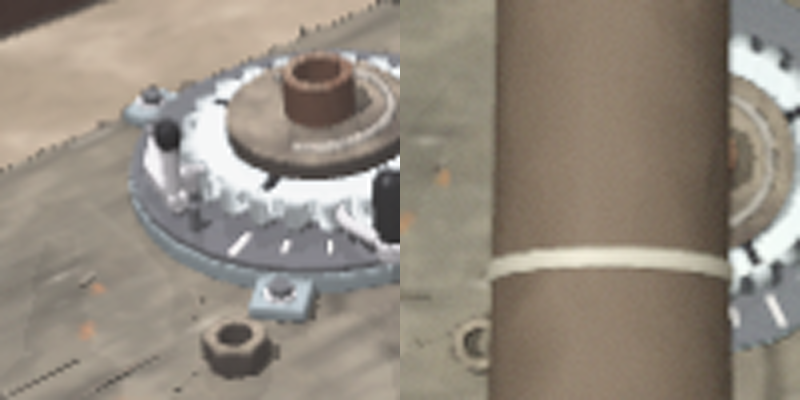

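The scene half shows the knob at (167,132), against (165,131) predicted for home. The handle is at its predicted 90 degree place, near column 384, and the arm is clear of everything.

```bash
python3 -c "
from plant import robot
print(robot.finish_job())"
```

```text
the job is handed in; nothing more can be done
None
```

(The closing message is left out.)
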